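# Confirm the part bins in assembly order

## Robot

A 6-joint arm with a two-finger parallel gripper is mounted at the origin on the work surface. World frame = base frame: x ahead of the robot, y to its left, z up, the work surface at z = 0. Lengths are in m, angles in rad, forces in N, time in s.
With the tool pointing down it reaches from about 0.35 to 0.85 m from the base axis. Payload 8.1 kg.
Tool frame: the origin (TCP) lies midway between the tips of the shut fingers; the grasp point (between the pads) lies 19 mm behind it (robot.grip_point_offset is the distance from the TCP to the grasp point, in m); z points along the fingers, y is the line along which they close (so a half turn about z gives the same grasp; the last joint's range is limited). The gripper opens to 93 mm and grips with 3 to 60 N. Pads are 15 mm wide; open, the fingers measure 128 mm over their backs; the gripper's body (75 mm by 188 mm) begins 65 mm behind the grasp point.
Start: joints at [1.248, 0.13, 1.488, -0, 1.523, -0.085], TCP at [0.141, 0.583, 0.219] pointing down, gripper open.
Joint ranges: [-2.96, 2.96], [-0.89, 2.26], [0.02, 2.5], [-1.34, 4.48], [0, 2.73], [-2.66, 2.66]. Speed limits (rad/s): [2.39, 2.39, 2.79, 3.14, 3.14, 3.14].

## Interface

Orientations are given as a rotation vector (axis times angle).
In Python, from plant import robot, read_camera, job gives the robot as it stands.
- The arm moves only by the shell command python3 -m inch 'ROWS' [FORCE]. ROWS is JSON, one flat list of numbers, 5 for each row, row after row: the shift along the world's x, y, z in mm, then the turn about the world's z in degrees, then the opening in per cent of the stroke, from 0 (shut) to 100 (fully open). In form: [dx, dy, dz, yaw, hand, dx, dy, dz, yaw, hand, ...]. A call has 1 to 10 rows; each row is the pose to reach, as a shift and turn from the pose commanded when the call began; what a row does not reach only later rows make up. A row lasts 1/12 s, in which the tool goes at most 41.7 mm and 7.16 degrees, less where a joint would pass 70% of its speed; a pose out of reach is approached as far as the arm can. A call with a gripper value outside its range is refused whole. The fingers move at their own pace and stop on an object; FORCE is the grip in N (left out, the last holds). Time passes only in rows, so rows that repeat a pose let the fingers close. It gives the time, the measured TCP pose, the force, the opening and the grip force at its end, in the units of the state.
- robot.read_state(): the state, without advancing time (a new reading comes with each control period).
- read_camera(name): name is "scene" or "top" or "wrist"; returns a dict with "image" (480x640x3 uint8, blue, green, red), "K" (3x3 intrinsics, pixels), "extrinsics" (4x4, takes a point from world to camera coordinates); the wrist camera has in their place "mount" (4x4, takes a point from camera to tool coordinates, whose origin is the TCP and whose axes are the flange's). Camera axes: x right, y down, z forward; pixel columns grow to the right and rows downward; lengths in m; the calibration is good to about 2 mm. A picture is of the moment at which its call begins: read the wrist's pose just before it. There is no depth.
- job.close_job(): hands the job in; it is judged then, once.
The state is a dict: "t": time; "q": joint angles; "dq": joint speeds; "joint_torque": joint torques, N m; "tool_pos": TCP position; "orientation": TCP orientation; "force": force on the tool from outside, world axes, zero at the start; "wrist_torque": the same for the moment, N m; "opening": finger opening in m; "gripper_force": force on a finger pad.
Only numpy, scipy, OpenCV 4.12 (cv2) and the standard library are available. Lean on these libraries where they do the work, as an engineer would, in place of code of your own. Each camera call takes 0.05 s, during which the arm holds its last target. There are 200 camera calls.

## Task

The screwdriving bench is being set up, and each part bin is confirmed with the yellow key on its front, in the order in which the parts go together. With the fingertips, gently press the key of the bin with the brass sleeves right down, then the key of the bin with the black rubber rings, then that of the bin with the white caps; each key stays down by itself. Leave the key of the bin with the steel bolts up, do not shift the bins or disturb anything else on the bench, and pick nothing up.

Things in the scene. Friction and masses are not known exactly. Their poses are not given: they have to be found in the camera images.
- bin_sleeves: Blue parts bin holding nine brass-coloured round sleeves standing in three rows, their dark bores showing from above. 150 mm (x) by 100 mm (y), 0.9 kg nominal, standing loose on the bench; its origin is the centre of its underside, z up. Its front part (towards -x, the last 45 mm) is a solid block 46 mm high with a yellow key in the middle, 52.5 mm from the origin towards -x; the tray behind it has a rim 42 mm high and its contents reach 44 mm at most.
- bin_rings: Blue parts bin holding four black rubber rings lying flat (36 mm across) on a grey liner. 150 mm (x) by 100 mm (y), 0.9 kg nominal, standing loose on the bench; its origin is the centre of its underside, z up. Its front part (towards -x, the last 45 mm) is a solid block 46 mm high with a yellow key in the middle, 52.5 mm from the origin towards -x; the tray behind it has a rim 42 mm high and its contents reach 44 mm at most.
- bin_caps: Blue parts bin holding four round white plastic caps (34 mm across) on a grey liner. 150 mm (x) by 100 mm (y), 0.9 kg nominal, standing loose on the bench; its origin is the centre of its underside, z up. Its front part (towards -x, the last 45 mm) is a solid block 46 mm high with a yellow key in the middle, 52.5 mm from the origin towards -x; the tray behind it has a rim 42 mm high and its contents reach 44 mm at most.
- bin_bolts: Blue parts bin holding six steel bolts lying side by side on a grey liner. 150 mm (x) by 100 mm (y), 0.9 kg nominal, standing loose on the bench; its origin is the centre of its underside, z up. Its front part (towards -x, the last 45 mm) is a solid block 46 mm high with a yellow key in the middle, 52.5 mm from the origin towards -x; the tray behind it has a rim 42 mm high and its contents reach 44 mm at most.
- key_sleeves_top (a point): Centre of the top face of the yellow round confirmation key on bin_sleeves: 36 mm in diameter, flat, standing 16 mm above its block (62 mm above the bench) when up; it moves down with the key, z up.
- key_rings_top (a point): Centre of the top face of the yellow round confirmation key on bin_rings: 36 mm in diameter, flat, standing 16 mm above its block (62 mm above the bench) when up; it moves down with the key, z up.
- key_caps_top (a point): Centre of the top face of the yellow round confirmation key on bin_caps: 36 mm in diameter, flat, standing 16 mm above its block (62 mm above the bench) when up; it moves down with the key, z up.
- key_bolts_top (a point): Centre of the top face of the yellow round confirmation key on bin_bolts: 36 mm in diameter, flat, standing 16 mm above its block (62 mm above the bench) when up; it moves down with the key, z up.
- key_sleeves (a joint): How far the key on bin_sleeves is pressed down, in m: 0 up (as at the start), 0.010 at its lower stop. It goes straight down against about 3 N of friction, does not spring back, and stays where it is left. At the lower stop its yellow cap still yields on a cushion spring, by up to 7 mm (5 N to begin with, then 1.5 N per mm), and comes back up to the key when let go; the cushion does not count in this value.
- key_rings (a joint): How far the key on bin_rings is pressed down, in m: 0 up (as at the start), 0.010 at its lower stop. It goes straight down against about 3 N of friction, does not spring back, and stays where it is left. At the lower stop its yellow cap still yields on a cushion spring, by up to 7 mm (5 N to begin with, then 1.5 N per mm), and comes back up to the key when let go; the cushion does not count in this value.
- key_caps (a joint): How far the key on bin_caps is pressed down, in m: 0 up (as at the start), 0.010 at its lower stop. It goes straight down against about 3 N of friction, does not spring back, and stays where it is left. At the lower stop its yellow cap still yields on a cushion spring, by up to 7 mm (5 N to begin with, then 1.5 N per mm), and comes back up to the key when let go; the cushion does not count in this value.
- key_bolts (a joint): How far the key on bin_bolts is pressed down, in m: 0 up (as at the start), 0.010 at its lower stop. It goes straight down against about 3 N of friction, does not spring back, and stays where it is left. At the lower stop its yellow cap still yields on a cushion spring, by up to 7 mm (5 N to begin with, then 1.5 N per mm), and comes back up to the key when let go; the cushion does not count in this value.
- driver: Orange electric screwdriver, 32 mm thick, about 215 mm long, lying near the robot; origin under its body's middle, x along it towards the bit.
- spare_driver: A second, like orange electric screwdriver, lying beyond the bins; same origin and axes.
- housing1: Stepped aluminium lamp housing, 32 mm in diameter, 55 mm tall, standing nearer the robot than the bins; origin at the centre of its underside.
- housing2: Stepped aluminium lamp housing, 32 mm in diameter, 55 mm tall, standing beyond the bins; origin at the centre of its underside.
- jar: Small jar with a red lid, 50 mm in diameter, 60 mm tall, nearer the robot than the bins; origin at the centre of its underside.
- wrench: Steel wrench lying flat beyond the bins; origin underneath it, x along it.
- bit_block: Wooden bit holder, 50 x 80 x 30 mm, with six steel bits standing 14 mm out of its top, nearer the robot than the bins; origin at the centre of its underside.

How it is judged:
By the outcome, as a careful person would: the job done as asked, in the order asked, and still so for the second after the job is handed in, with the robot touching nothing.
It also fails if it takes over 45 s, if anything falls off the work surface, if the arm or the gripper's body presses on something with over 40 N, if the wrist force passes 120 N, or if a joint passes its speed limit or range.

## Working session

There is one attempt and no reset: what is moved stays moved. The work goes in short steps, Python scripts to look and compute and a shell command to move; the robot and the scene stay as the last step left them, time stands still between calls to the robot, and variables do not carry over. Pictures are saved under pics/ and viewed, at most 10 in all, crops included, and the job is handed in when it is done.

```bash
mkdir -p pics
cat > h.py <<'E'
import cv2, numpy as np
from plant import robot, read_camera, job
def ray(c,uv,z):
    K,E=c["K"],c["extrinsics"]; R,t=E[:3,:3],E[:3,3]
    o=-R.T@t; d=R.T@np.linalg.solve(K,[uv[0],uv[1],1]); return o+d*(z-o[2])/d[2]
def yellow(c,lo=(22,120,110),hi=(36,255,255)):
    m=cv2.inRange(cv2.cvtColor(c["image"],cv2.COLOR_BGR2HSV),lo,hi)
    n,l,s,ce=cv2.connectedComponentsWithStats(m)
    return [(ce[i],s[i]) for i in range(1,n) if s[i][4]>60]
E
python3 - <<'E'
from h import *
c=read_camera("top"); cv2.imwrite("pics/top.png",c["image"])
for ce,s in yellow(c): print(ce.round(1),s,ray(c,ce,.062).round(4))
print(robot.read_state())
s=read_camera("scene"); cv2.imwrite("pics/scene.png",s["image"])
E
```

```text
[381.1 251.8] [373 243  18  19 257] [ 0.5695 -0.1042  0.062 ]
[470.1 268.4] [462 260  18  18 252] [ 0.5325 -0.2826  0.062 ]
[278.9 274. ] [270 265  19  19 275] [0.5284 0.1031 0.062 ]
[181.5 287.5] [173 279  18  18 263] [0.5048 0.2981 0.062 ]
{'t': 0.05, 'q': array([ 1.24760532e+00,  1.31099667e-01,  1.48923230e+00,  9.02234402e-06,
        1.52299763e+00, -8.54213452e-02]), 'dq': array([ 3.04451436e-04,  4.31821558e-04, -1.63402816e-03,  1.05076311e-03,
        6.58378017e-05,  3.62191199e-04]), 'joint_torque': array([ 3.17410040e-04, -5.61769152e+01, -4.93487728e+01,  7.71862082e-02,
        3.00938997e-02, -4.49233858e-05]), 'tool_pos': array([0.14113558, 0.58260534, 0.21764997]), 'orientation': array([-3.72566251e-01, -3.11905789e+00,  2.66845748e-03]), 'force': array([ 0.09591754, -0.6428939 ,  0.03516991]), 'wrist_torque': array([-0.05140126, -0.00365916,  0.01913647]), 'gripper_force': 0.0, 'opening': 0.09288963269458114}
```

View pics/top.png

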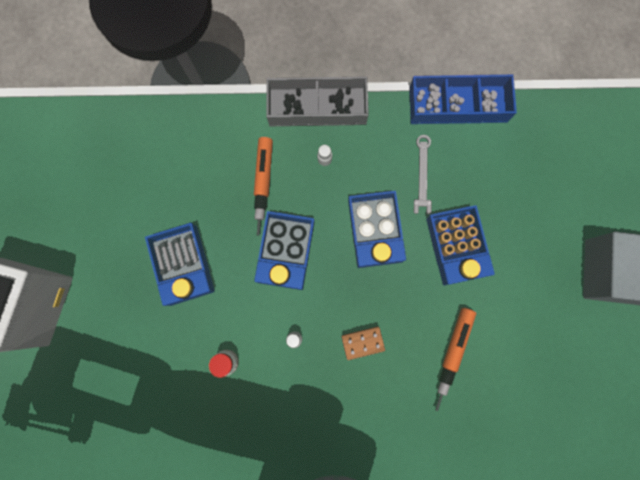

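View pics/scene.png

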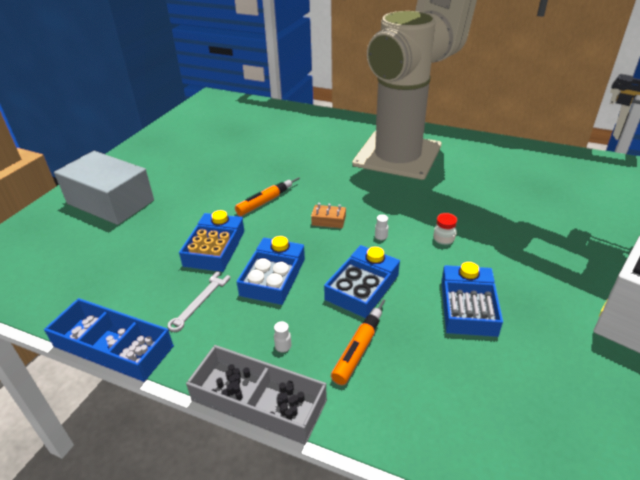

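The top view shows the keys clearly. Left to right they are bolts (181,287), rings (279,274), caps (381,252) and sleeves (470,268). I'll move over the sleeves bin, fingers shut.

```bash
python3 -m inch '[130,-280,0,0,0,130,-280,0,0,0,130,-280,0,0,0,130,-280,0,0,0,130,-280,0,0,0,130,-280,0,0,0,130,-280,0,0,0,130,-280,0,0,0,130,-280,0,0,0]' 10
python3 -m inch '[170,-300,0,0,0,170,-300,0,0,0,170,-300,0,0,0,170,-300,0,0,0,170,-300,0,0,0,170,-300,0,0,0,170,-300,0,0,0,170,-300,0,0,0,170,-300,0,0,0,170,-300,0,0,0]'
python3 -m inch '[40,-285,0,0,0,40,-285,0,0,0,40,-285,0,0,0,40,-285,0,0,0,40,-285,0,0,0,40,-285,0,0,0,40,-285,0,0,0,40,-285,0,0,0,40,-285,0,0,0,40,-285,0,0,0]'
cat >> h.py <<'E'
from scipy.spatial.transform import Rotation as Ro
def wrist(name=None):
    s=robot.read_state(); c=read_camera("wrist")
    T=np.eye(4); T[:3,:3]=Ro.from_rotvec(s["orientation"]).as_matrix(); T[:3,3]=s["tool_pos"]
    c["extrinsics"]=np.linalg.inv(T@c["mount"])
    if name: cv2.imwrite(f"pics/{name}.png",c["image"])
    print("tcp",s["tool_pos"].round(4),"q",s["q"].round(2),"F",s["force"].round(1),"t",s["t"])
    for ce,st in yellow(c):
        p=ray(c,ce,.062); print(ce.round(),st,p.round(4),"shift mm",((p-s["tool_pos"])*1000).round(1))
E
python3 -c "
from h import *
wrist('w1')"
```

```text
t: 0.85
tool_pos: [0.2726, 0.3002, 0.2184]
orientation: [0.379, 3.118, -0.001]
force: [-0.5, -0.2, 0.6]
opening: 0.0379
gripper_force: 0.0
t: 1.68
tool_pos: [0.4422, 0.0011, 0.2181]
orientation: [-0.378, -3.118, 0.0]
force: [-0.5, 0.6, 0.2]
opening: 0.0004
gripper_force: 0.0
t: 2.52
tool_pos: [0.4817, -0.28, 0.2181]
orientation: [-0.371, -3.119, -0.002]
force: [-0.6, -0.1, 0.3]
opening: 0.0004
gripper_force: 0.0
tcp [ 0.4817 -0.28    0.2181] q [-0.62  0.02  1.61  0.    1.52 -1.95] F [-0.6 -0.1  0.3] t 2.5167
[502. 267.] [ 483  249   40   37 1131] [ 0.5656 -0.1098  0.062 ] shift mm [  83.9  170.2 -156.1]
[324. 267.] [306 255  36  24 634] [ 0.523  -0.2844  0.062 ] shift mm [  41.3   -4.4 -156.1]
[458. 422.] [445 407  26  31 432] [ 0.7436 -0.1779  0.062 ] shift mm [ 261.9  102.1 -156.1]
[ 90. 422.] [ 43 415  95  23 850] [ 0.643  -0.5906  0.062 ] shift mm [ 161.3 -310.6 -156.1]
[169. 423.] [128 414  90  24 877] [ 0.6656 -0.5029  0.062 ] shift mm [ 183.9 -222.9 -156.1]
[230. 425.] [216 415  30  23 181] [ 0.6851 -0.4355  0.062 ] shift mm [ 203.4 -155.4 -156.1]
```

View pics/w1.png

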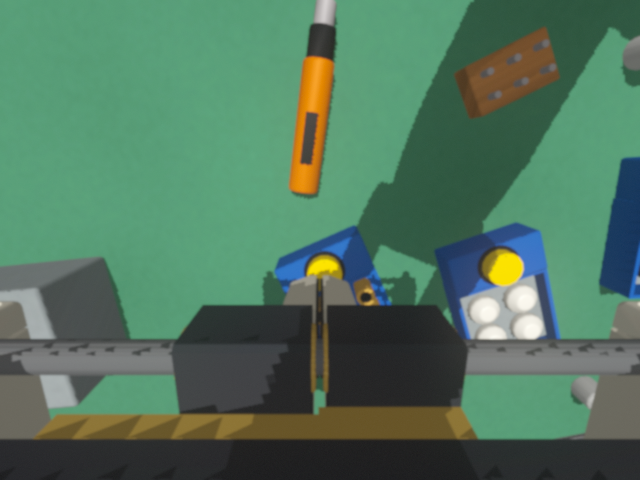

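The wrist view shows the sleeves key at (324,267), half hidden by the fingers, and the caps key at (502,267). Both agree with the top view to about 5 mm, so I'll use the means.

```bash
python3 -m inch '[49,-4,0,0,0,49,-4,0,0,0,49,-4,-40,0,0,49,-4,-80,0,0,49,-4,-115,0,0,49,-4,-135,0,0,49,-4,-145,0,0,49,-4,-150,0,0,49,-4,-150,0,0]'
python3 -m inch '[0,0,-3,0,0,0,0,-6,0,0,0,0,-8,0,0,0,0,-10,0,0,0,0,-10,0,0]'
python3 - <<'E'
from h import *
print(robot.read_state()["tool_pos"],robot.read_state()["force"])
c=read_camera("scene"); cv2.imwrite("pics/s2.png",cv2.resize(c["image"][150:300,140:400],None,fx=3,fy=3))
E
```

```text
t: 3.32
tool_pos: [0.5307, -0.2849, 0.0689]
orientation: [0.371, 3.12, 0.0]
force: [-0.8, -1.1, -0.6]
opening: 0.0004
gripper_force: 0.0
t: 3.73
tool_pos: [0.5312, -0.2864, 0.0595]
orientation: [0.373, 3.117, -0.001]
force: [1.1, 0.3, 2.5]
opening: 0.0002
gripper_force: 0.9
[ 0.53115728 -0.28641078  0.05949906] [1.09808729 0.30930676 2.51253348]
```

View pics/s2.png

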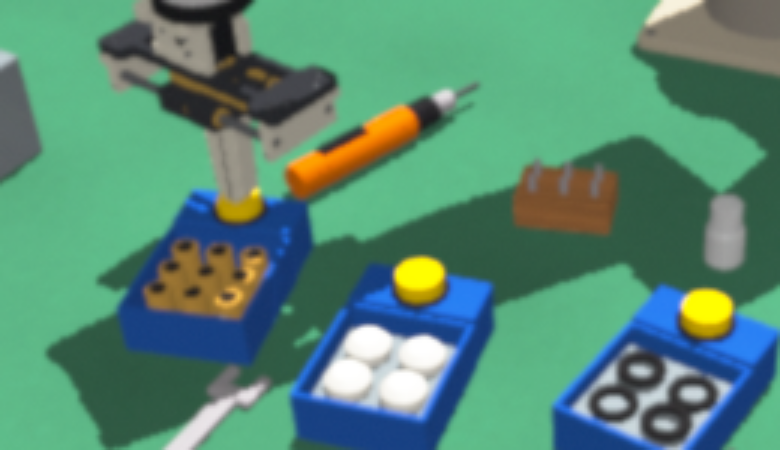

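The crop shows the fingertips on the sleeves key at about (238,200), with force just starting to rise. I'll press on down.

```bash
python3 -m inch '[0,0,-2,0,0,0,0,-4,0,0,0,0,-6,0,0,0,0,-8,0,0,0,0,-9,0,0,0,0,-9,0,0,0,0,-9,0,0]'
```

```text
t: 4.37
tool_pos: [0.5308, -0.2862, 0.0503]
orientation: [0.373, 3.118, -0.001]
force: [0.8, 0.2, 6.6]
opening: 0.0003
gripper_force: 3.9
```

```bash
python3 -m inch '[0,0,-1,0,0,0,0,-1.5,0,0,0,0,-1.5,0,0,0,0,-1.5,0,0]'
python3 -m inch '[0,0,5,0,0,0,0,20,0,0,0,0,60,0,0,0,0,100,0,0,0,0,120,0,0,0,90,120,0,0,0,90,120,0,0,0,90,120,0,0]'
python3 - <<'E'
from h import *
wrist()
c=read_camera("scene"); cv2.imwrite("pics/s3.png",cv2.resize(c["image"][150:300,140:400],None,fx=3,fy=3))
c=read_camera("top")
for ce,s in yellow(c): print(ce.round(1),s,ray(c,ce,.062).round(4))
E
```

```text
t: 4.7
tool_pos: [0.5308, -0.2863, 0.0491]
orientation: [0.373, 3.118, -0.001]
force: [-0.1, 0.9, 8.9]
opening: 0.0003
gripper_force: 4.8
t: 5.37
tool_pos: [0.5297, -0.1909, 0.1676]
orientation: [-0.369, -3.118, -0.004]
force: [-1.2, 0.5, -0.9]
opening: 0.0004
gripper_force: 0.0
tcp [ 0.5297 -0.1909  0.1676] q [-0.44  0.06  1.65  0.    1.43 -1.77] F [-1.2  0.5 -0.9] t 5.3667
[424. 259.] [ 403  238   44   43 1495] [ 0.5664 -0.108   0.062 ] shift mm [  36.7   82.9 -105.6]
[214. 264.] [ 193  244   43   41 1378] [ 0.5285 -0.2815  0.062 ] shift mm [  -1.2  -90.6 -105.6]
[374. 417.] [341 408  70  30 653] [ 0.7143 -0.1806  0.062 ] shift mm [ 184.6   10.3 -105.6]
[442. 420.] [405 408  68  30 929] [ 0.7338 -0.1171  0.062 ] shift mm [ 204.1   73.8 -105.6]
[111. 423.] [  38  415  145   23 1700] [ 0.66   -0.4301  0.062 ] shift mm [ 130.3 -239.2 -105.6]
[381.4 251.4] [373 243  18  18 232] [ 0.5703 -0.1047  0.062 ]
[279. 274.] [270 265  19  19 274] [0.5283 0.1029 0.062 ]
[181.5 287.5] [173 279  18  18 264] [0.5049 0.2981 0.062 ]
```

View pics/s3.png

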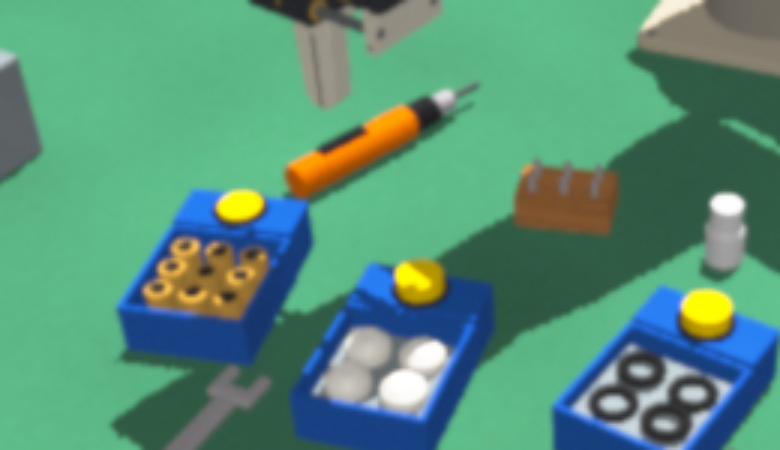

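The sleeves key at (240,207) is down, the bin hasn't shifted and the other keys are still up. Next are the rings.

```bash
python3 -m inch '[-3,292,0,0,0,-3,292,0,0,0,-3,292,0,0,0,-3,292,0,0,0,-3,292,0,0,0,-3,292,0,0,0,-3,292,0,0,0,-3,292,0,0,0,-3,292,0,0,0]'
python3 -m inch '[0,0,-40,0,0,0,0,-75,0,0,0,0,-90,0,0,0,0,-97,0,0,0,0,-100,0,0,0,0,-100,0,0]'
python3 - <<'E'
from h import *
c=read_camera("scene"); cv2.imwrite("pics/s4.png",cv2.resize(c["image"][190:340,270:530],None,fx=3,fy=3))
E
```

```text
t: 6.27
tool_pos: [0.5273, 0.0969, 0.1675]
orientation: [-0.368, -3.119, 0.001]
force: [-0.3, -0.6, -0.6]
opening: 0.0003
gripper_force: 0.0
t: 6.77
tool_pos: [0.5277, 0.0946, 0.0682]
orientation: [-0.376, -3.119, 0.001]
force: [0.0, 0.1, -0.3]
opening: 0.0001
gripper_force: 0.0
```

View pics/s4.png

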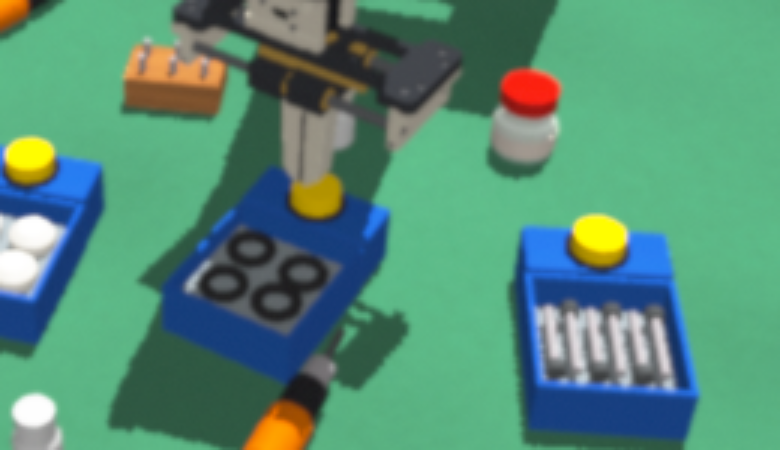

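The crop shows the fingertips at (308,178) over the left part of the rings key (316,195). I'll shift 6 mm towards +y and press.

```bash
python3 -m inch '[0,6,0,0,0,0,6,-3,0,0,0,6,-6,0,0,0,6,-9,0,0,0,6,-11,0,0,0,6,-13,0,0,0,6,-15,0,0,0,6,-17,0,0,0,6,-18,0,0,0,6,-18,0,0]'
```

```text
t: 7.65
tool_pos: [0.5279, 0.1022, 0.0506]
orientation: [0.373, 3.118, 0.001]
force: [0.3, 1.3, 6.6]
opening: 0.0002
gripper_force: 3.7
```

```bash
python3 -m inch '[0,0,-1,0,0,0,0,-1.5,0,0,0,0,-1.5,0,0,0,0,-1.5,0,0]'
python3 -m inch '[0,0,5,0,0,0,0,20,0,0,0,0,60,0,0,0,0,100,0,0,0,0,100,0,0,0,0,100,0,0]'
python3 -m inch '[40,-209,0,0,0,40,-209,0,0,0,40,-209,0,0,0,40,-209,0,0,0,40,-209,0,0,0,40,-209,0,0,0,40,-209,0,0,0,40,-209,0,0,0]'
python3 -m inch '[0,0,-40,0,0,0,0,-65,0,0,0,0,-75,0,0,0,0,-80,0,0,0,0,-80,0,0]'
python3 - <<'E'
from h import *
c=read_camera("scene"); cv2.imwrite("pics/s5.png",cv2.resize(c["image"][180:330,200:460],None,fx=3,fy=3))
E
```

```text
t: 7.98
tool_pos: [0.5279, 0.1023, 0.0495]
orientation: [0.373, 3.118, 0.001]
force: [-0.4, 1.1, 9.3]
opening: 0.0006
gripper_force: 4.5
t: 8.48
tool_pos: [0.529, 0.1022, 0.1513]
orientation: [0.372, 3.115, 0.001]
force: [0.1, -1.1, -1.3]
opening: 0.0003
gripper_force: 0.0
t: 9.15
tool_pos: [0.5659, -0.1064, 0.1465]
orientation: [-0.374, -3.116, -0.002]
force: [0.2, 0.8, -0.3]
opening: 0.0003
gripper_force: 0.0
t: 9.57
tool_pos: [0.5664, -0.1054, 0.0676]
orientation: [-0.37, -3.117, -0.001]
force: [-0.0, 0.1, 0.3]
opening: 0.0006
gripper_force: 0.0
```

View pics/s5.png

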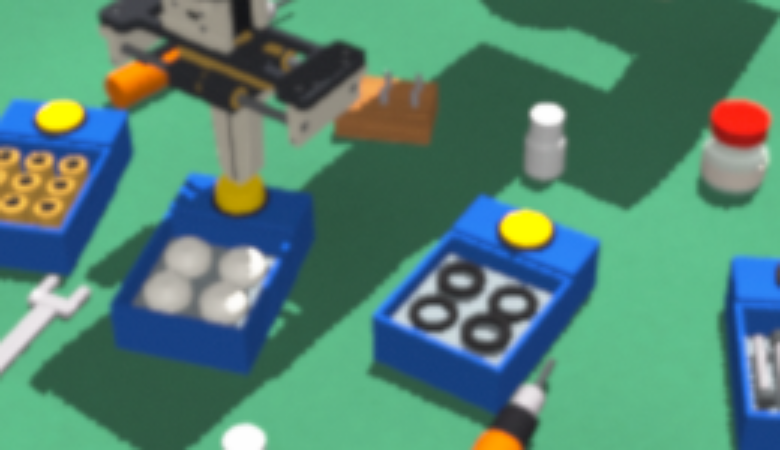

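The rings key at (526,230) is down, and the fingers are centred above the caps key at (240,190). I'll press it.

```bash
python3 -m inch '[0,0,-3,0,0,0,0,-6,0,0,0,0,-8,0,0,0,0,-10,0,0,0,0,-12,0,0,0,0,-14,0,0,0,0,-16,0,0,0,0,-17.5,0,0,0,0,-19,0,0,0,0,-19,0,0]'
python3 -m inch '[0,0,0,0,0,0,0,0,0,0]'
```

```text
t: 10.45
tool_pos: [0.5679, -0.1071, 0.0502]
orientation: [0.373, 3.118, -0.0]
force: [-0.0, 1.0, 8.0]
opening: 0.0005
gripper_force: 4.0
t: 10.62
tool_pos: [0.5679, -0.1071, 0.0504]
orientation: [0.373, 3.118, -0.0]
force: [1.2, 0.3, 7.1]
opening: 0.0006
gripper_force: 3.8
```

```bash
python3 -m inch '[0,0,-1,0,0,0,0,-1.5,0,0,0,0,-1.5,0,0,0,0,-1.5,0,0]'
python3 -m inch '[0,0,5,0,0,0,0,20,0,0,0,0,60,0,0,0,0,100,0,0,0,0,140,0,0,-60,0,170,0,0,-100,0,170,0,0,-100,0,170,0,0,-100,0,170,0,0,-100,0,170,0,0]'
python3 - <<'E'
from h import *
print(robot.read_state()["force"])
c=read_camera("scene"); cv2.imwrite("pics/s6.png",c["image"])
E
```

```text
t: 10.95
tool_pos: [0.568, -0.1071, 0.0492]
orientation: [0.373, 3.118, -0.0]
force: [0.4, 0.3, 9.3]
opening: 0.0003
gripper_force: 4.7
t: 11.78
tool_pos: [0.4666, -0.107, 0.2181]
orientation: [0.374, 3.119, -0.0]
force: [0.3, -1.3, 0.1]
opening: 0.0007
gripper_force: 0.0
[ 0.26824134 -1.29070112  0.06301125]
```

View pics/s6.png

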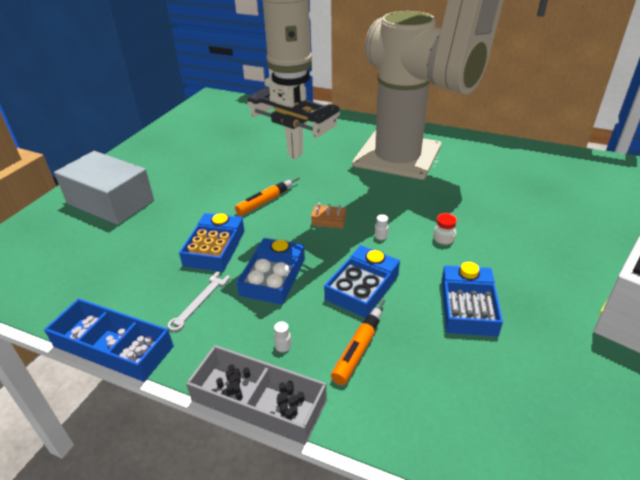

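The keys for sleeves (220,219), caps (280,246) and rings (375,257) are down and the bolts key (470,270) is up. Nothing has been disturbed and the arm is clear, so I'm handing in.

```bash
python3 -c "
from plant import job
print(job.close_job())"
```

```text
the job is handed in; nothing more can be done
None
```

I pressed the sleeves, rings and caps keys right down in that order (about 9 N each); the last picture shows the bolts key still up and nothing visibly shifted, and the job was handed in at about 12 s with the arm clear (no verdict was returned).

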